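# Load the two-tier air fryer rack with oven-safe ramekins

### The job

Load the ramekins on the air fryer racks to warm: stand the two shallow coral ceramic ones side by side in the middle of the lower rack, clear of where the upper one's feet will stand, then set the upper rack squarely over them with its feet on the lower rack, and stand the deep teal ceramic one, too tall to go underneath, on the upper rack beside its handle. They are crockery, so keep them upright and set them down gently, and leave the two plastic cups, which would melt, the pie dish, the scale and the reamer where they are.

Things in the scene. Friction and masses are not known exactly. Their poses are not given: they have to be found in the camera images.
- coral_a_mid (a point): Shallow ceramic ramekin: coral outside with fine flutes and a small lip at the rim, white inside. Upright round cup, 60 mm outside diameter (63 mm at the lip), 34 mm high, wall 4 mm, empty, about 120 g. Point: its centre, on its axis 17 mm above its underside. z up.
- coral_b_mid (a point): A second shallow ceramic ramekin, identical to the first (coral, 60 mm diameter, 34 mm high). Point: its centre, 17 mm above its underside. z up.
- deep_teal_mid (a point): Deep ceramic ramekin: dark teal outside with fine flutes, white inside. Upright round cup, 60 mm outside diameter (63 mm at the lip), 56 mm high, wall 4 mm, empty, about 170 g. Point: its centre, on its axis 28 mm above its underside. z up. Too tall to go under the upper rack.
- pink_cup_mid (a point): Look-alike that stays: pale pink plastic cup, smooth tapering wall, 60 mm at the rim, 50 mm at the foot, 34 mm high, with a flat thumb tab reaching 27 mm out from the rim along its +x. Light. Point: its centre, 17 mm above its underside.
- blue_cup_mid (a point): Look-alike that stays: pale sky-blue plastic cup, smooth tapering wall, 60 mm at the rim, 50 mm at the foot, 52 mm high, with a flat thumb tab reaching 27 mm out from the rim along its +x. Light. Point: its centre, 26 mm above its underside.
- lower_deck (a point): Lower rack: loose stainless wire rack, about 400 g, the one without a handle, standing on two U-shaped wire feet. Deck 201 mm along its x by 185 mm along its y, of 4 mm wires that run along its y, 20 mm apart. Point: centre of the top of the deck, 40 mm above its feet. z up. The coral pair fits side by side along its x, between the upper rack's feet.
- lift_handle (a point): Upper rack, loose, 350 g: same deck, plus an arched lifting handle. Point: centre of its black grip, 42 mm above the deck's middle, 92 mm above its feet (stacked: above the lower deck). Grip 60 mm along the rack's y, 12 thick along x, 14 high; uprights at y +-40. Feet: two runners, 160 mm along x, at y +-70, a post at each end; 42 mm free height below the deck. z up. Racks align either way round.
- pie_dish: Bystander: clear glass pie dish, 252 mm across the rim, 41 mm high. Origin: centre of its underside.
- kitchen_scale: Bystander: gray plastic kitchen scale with a blank white dial on its -x side and a round pan on top, 150 x 190 mm foot, pan 192 mm across, 151 mm high. Origin: centre of its underside.
- citrus_reamer: Bystander: wooden citrus reamer lying flat, 143 mm long along its x, ribbed head towards +x, 40 mm thick. Origin: middle of its underside.
Mind the look-alikes: they are no part of the job. Leave any purple or yellow look-alike of the part that bears coral_a_mid alone.

How it is judged:
By the outcome, as a careful person would: the job done as asked, in the order asked, and still so for the second after the job is handed in, with the robot touching nothing.
It also fails if it takes over 125 s, if anything falls off the work surface, if the arm or the gripper's body presses on something with over 40 N, if the wrist force passes 120 N, or if a joint passes its speed limit or range.

### The arm

A 6-joint arm with a two-finger parallel gripper is mounted at the origin on the work surface. World frame = base frame: x ahead of the robot, y to its left, z up, the work surface at z = 0. Lengths are in m, angles in rad, forces in N, time in s.
With the tool pointing down it reaches from about 0.375 to 0.9 m from the base axis. Payload 3.1 kg.
Tool frame: the origin (TCP) lies midway between the tips of the shut fingers; the grasp point (between the pads) lies 19 mm behind it; z points along the fingers, y is the line along which they close (so a half turn about z gives the same grasp; the last joint's range is limited). The gripper opens to 85 mm and grips with 20 to 120 N. Pads are 22 mm wide; open, the fingers measure 114 mm over their backs; the gripper's body (76 mm by 85 mm) begins 54 mm behind the grasp point. The pads swing forward as they close: fully open they stand 13 mm farther back than shut.
Start: joints at [-1.429, 0.527, 1.433, -0, 1.181, -0.178], TCP at [0.197, -0.593, 0.231] pointing down, gripper open.
Joint ranges: [-3.08, 3.08], [-0.75, 2.2], [0.22, 2.44], [-1.43, 4.57], [0, 2.65], [-2.85, 2.85]. Speed limits (rad/s): [2.79, 2.79, 3.14, 3.14, 3.14, 3.14].

### API

Orientations are given as a unit quaternion [x, y, z, w].
In Python, from station import manip gives the robot as it stands.
- The arm moves only by the tool step_arm, never from a script. Its argument "targets" is text: rows parted by semicolons, each of 4 numbers parted by spaces: the shift along the tool's x, y, z in mm, then the turn about the tool's z in degrees. A call has 1 to 12 rows; each row is the pose to reach, as a shift and turn from the pose commanded when the call began, along the tool's axes at that moment; what a row does not reach only later rows make up. A row lasts 1/10 s, in which the tool goes at most 50 mm and 8.59 degrees, less where a joint would pass 70% of its speed; a pose out of reach is approached as far as the arm can. A call with a gripper value outside its range is refused whole. "gripper" is the closure, from 0 (fully open) to 1 (shut), set as the call begins (left out, the last holds). The fingers move at their own pace and stop on an object; "squeeze" is the grip in N (left out, the last holds). Time passes only in rows, so rows that repeat a pose let the fingers close. It gives the time, the measured TCP pose, the force, the opening and the grip force at its end, in the units of the state.
- manip.sense(): the state, without advancing time (a new reading comes with each control period).
- manip.snapshot(name): name is "scene" or "top" or "wrist"; returns the picture (384x512x3 uint8, red, green, blue); there is no depth.
- manip.get_calibration(name): a dict with "fov_y" (degrees; the focal length in pixels is half the picture's height over the tangent of half this angle, whatever the lens; pixels are square), "cx", "cy" (the principal point, pixels), "k1" (the pictures are not rectified: a ray, as slopes to the right and down, at radius r is drawn at 1 + k1 r^2 times it, then the intrinsics apply), "extrinsics" (4x4, takes a point from camera to world coordinates); the wrist camera has in their place "tool_from_camera" (4x4, takes a point from camera to tool coordinates, whose origin is the TCP and whose axes are the flange's). Camera axes: x right, y down, z forward; pixel columns grow to the right and rows downward; lengths in m; the calibration is good to about 2 mm. A picture is of the moment at which its call begins: read the wrist's pose just before it. get_calibration takes no time and is no camera call.
- manip.sign_off(): hands the job in; it is judged then, once.
Trained networks look in the newest picture that a camera, given by its name, has taken for a name from the list of things; names that differ only in an ending like _2 or _b are one class to them, and where a whole thing is asked for, a point or a joint stands for the part that bears it (a point fixed in the world has none). Each returns a list of dicts, best first, with "p" (0 to 1); they miss things now and then, are a little off and sometimes report something else, mostly with a low value. They report only what shows in the picture. A call takes as long as a camera call. They do not tell look-alikes from the thing itself.
- manip.recognise(camera, query): "position" ([column, row] in pixels, amid what is visible of it).
- manip.masks_of(camera, query): "pixels" (384x512 bool, what is visible of it) and "position" ([column, row] in pixels, amid what is visible of it).
- manip.mark_of(camera, query): "position" ([column, row] in pixels: a listed point, or the origin of a listed thing).
The state is a dict: "t": time; "q": joint angles; "qd": joint speeds; "tau": joint torques, N m; "tcp_pos": TCP position; "tool_rot": TCP orientation; "force": force on the tool from outside, world axes, zero at the start; "ft_torque": the same for the moment, N m; "finger_gap": opening from 0.0 (shut) to 1.0 (fully open); "gripper_force": force on a finger pad.
Only numpy, scipy, OpenCV 4.12 (cv2) and the standard library are available. Lean on these libraries where they do the work, as an engineer would, in place of code of your own. Each camera call takes 0.05 s, during which the arm holds its last target. There are 200 camera calls.

## Working session

There is one attempt and no reset: what is moved stays moved. The work goes in short steps, Python scripts to look and compute and a tool call to move; the robot and the scene stay as the last step left them, time stands still between calls to the robot, and variables do not carry over. Pictures are saved under pics/ and viewed, at most 14 in all, crops included, and the job is handed in when it is done.

Besides the shell and the picture viewer there is one more tool, called after "Request:" as name(argument=value, ...) on one line, values as JSON. step_arm: Moves the arm, as the interface text tells. Its arguments: {"type":"object","properties":{"targets":{"type":"string"},"gripper":{"type":"number"},"squeeze":{"type":"number"}},"required":["targets"]}

```bash
ls; mkdir -p pics
cat > h.py <<'E'
import numpy as np, cv2
from station import manip
from scipy.spatial.transform import Rotation as R
def cam(n, s=None):
    c=manip.get_calibration(n)
    if n=='wrist':
        s=s or manip.sense(); T=np.eye(4); T[:3,:3]=R.from_quat(s['tool_rot']).as_matrix(); T[:3,3]=s['tcp_pos']
        E=T@np.array(c['tool_from_camera'])
    else: E=np.array(c['extrinsics'])
    return c,E
def pix2z(n,px,z,s=None):
    c,E=cam(n,s); f=192/np.tan(np.radians(c['fov_y'])/2)
    d=np.array([(px[0]-c['cx'])/f,(px[1]-c['cy'])/f]); u=d.copy()
    for _ in range(30): u=d/(1+c['k1']*(u@u))
    r=E[:3,:3]@np.array([u[0],u[1],1]); o=E[:3,3]
    return o+r*(z-o[2])/r[2]
def w2pix(n,p,s=None):
    c,E=cam(n,s); f=192/np.tan(np.radians(c['fov_y'])/2)
    q=np.linalg.inv(E)@np.append(p,1); u=q[:2]/q[2]; u=u*(1+c['k1']*(u@u))
    return u*f+[c['cx'],c['cy']]
def save(n,name,k=1):
    s=manip.sense(); im=manip.snapshot(n); cv2.imwrite('pics/'+name,im[:,:,::-1]); return im,s
E
python3 - <<'E'
from h import *
zs=dict(coral_a_mid=.017,deep_teal_mid=.028,pink_cup_mid=.017,blue_cup_mid=.026,lower_deck=.04,lift_handle=.092,pie_dish=0,kitchen_scale=0,citrus_reamer=0)
for n in ['top','scene']:
    save(n,n+'0.png'); print(n,cam(n)[1][:3,3])
    for k,z in zs.items():
        for r in manip.mark_of(n,k): print(k,np.round(r['position']),round(r['p'],2),np.round(pix2z(n,r['position'],z),3))
a=np.hstack([cv2.imread('pics/top0.png'),cv2.imread('pics/scene0.png')])
print(manip.sense())
E
```

```text
pics
top [0.2644178  0.01718692 1.40821203]
coral_a_mid [214. 214.] 0.62 [0.417 0.174 0.017]
coral_a_mid [240. 234.] 0.53 [0.338 0.067 0.017]
coral_a_mid [242. 207.] 0.52 [0.448 0.062 0.017]
deep_teal_mid [184. 222.] 0.7 [0.387 0.294 0.028]
pink_cup_mid [160. 182.] 0.51 [0.55  0.4   0.017]
blue_cup_mid [116. 216.] 0.56 [0.406 0.567 0.026]
blue_cup_mid [276. 208.] 0.54 [ 0.444 -0.073  0.026]
lower_deck [213. 171.] 0.97 [0.591 0.18  0.04 ]
lift_handle [306. 167.] 0.66 [ 0.599 -0.188  0.092]
pie_dish [406. 217.] 0.56 [ 0.415 -0.613  0.   ]
kitchen_scale [119. 214.] 0.97 [0.416 0.567 0.   ]
citrus_reamer [351. 175.] 0.66 [ 0.589 -0.39   0.   ]
scene [1.123041   0.90149007 1.17256309]
coral_a_mid [300. 228.] 0.78 [0.438 0.176 0.017]
coral_a_mid [278. 213.] 0.71 [0.458 0.075 0.017]
coral_a_mid [306. 196.] 0.58 [0.321 0.063 0.017]
deep_teal_mid [334. 241.] 0.89 [0.382 0.294 0.028]
pink_cup_mid [316. 288.] 0.52 [0.545 0.398 0.017]
blue_cup_mid [258. 183.] 0.64 [ 0.436 -0.09   0.026]
blue_cup_mid [280. 213.] 0.54 [0.459 0.084 0.026]
lower_deck [263. 249.] 0.89 [0.606 0.193 0.04 ]
lift_handle 
[... 174 characters left out ...]
.579 -0.417  0.   ]
{'t': 1.0, 'q': array([-1.42850613e+00,  5.27446459e-01,  1.43271689e+00, -3.07908845e-05,
        1.18143001e+00, -1.78501191e-01]), 'qd': array([ 0.00080372,  0.00087574, -0.00054175, -0.00139239,  0.00177026,
        0.00012388]), 'tau': array([ 3.77873391e-05, -4.42330706e+01, -1.78426015e+01, -2.97255192e-04,
        7.37231931e-04, -1.46688581e-06]), 'tcp_pos': array([ 0.19708692, -0.59306999,  0.23133794]), 'tool_rot': array([ 9.87163231e-01,  1.59714603e-01, -1.42343278e-05, -6.12743576e-07]), 'force': array([-0.35705293,  0.395176  , -1.1388975 ]), 'ft_torque': array([-0.06188959,  0.01996062, -0.04554561]), 'gripper_force': 0.0, 'finger_gap': 0.9995563426229707}
```

View pics/top0.png

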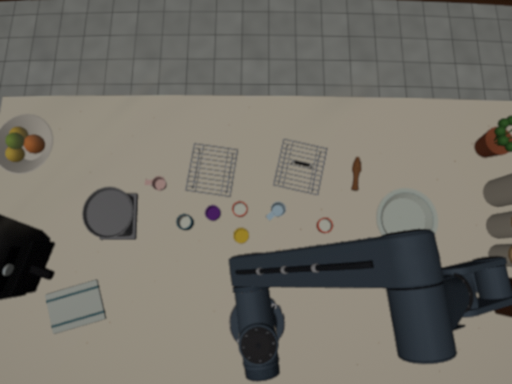

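View pics/scene0.png

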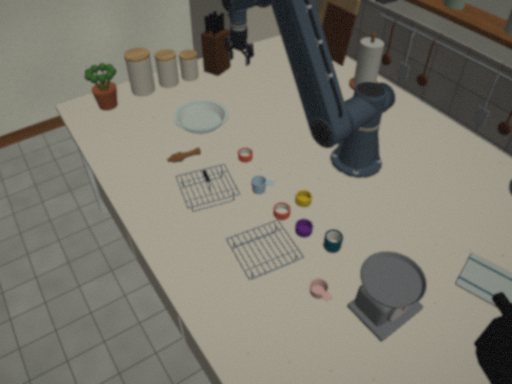

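```bash
cat >> h.py <<'E'
def to(p,yaw=None):
    "rows shift (mm, deg) to bring TCP to world p, tool x at yaw deg (mod 180)"
    s=manip.sense(); M=R.from_quat(s['tool_rot']).as_matrix(); d=M.T@(np.array(p)-s['tcp_pos'])*1000
    y0=np.degrees(np.arctan2(M[1,0],M[0,0])); t=0
    if yaw is not None: t=-((yaw-y0+90)%180-90)
    print('shift',np.round(d,1),'turn',round(t,1),'yaw0',round(y0,2),'tilt',np.round(M[:,2],4),'q6',round(s['q'][5],2),'t',round(s['t'],2))
E
python3 - <<'E'
from h import *
c,E=cam('wrist');print(c)
for px in [(325,225),(240,209)]: print(pix2z('top',px,.034))
print(pix2z('scene',(245,154),.034),pix2z('scene',(282,211),.034))
to([.46,-.05,.45],0)
E
```

```text
{'fov_y': 61.01947564975542, 'cx': 255.48884873774438, 'cy': 187.31797836686616, 'k1': -0.07505450135198809, 'tool_from_camera': array([[-7.00627743e-04, -9.53541923e-01, -3.01259540e-01,
         7.82043609e-02],
       [ 9.99999755e-01, -6.70337678e-04, -2.03918830e-04,
        -2.61472234e-04],
       [-7.50046703e-06, -3.01259609e-01,  9.53542158e-01,
        -1.42468186e-01],
       [ 0.00000000e+00,  0.00000000e+00,  0.00000000e+00,
         1.00000000e+00]])}
[ 0.37653201 -0.26850337  0.034     ]
[0.43791573 0.06937347 0.034     ]
[ 0.3877616  -0.25304026  0.034     ] [0.45104221 0.08731289 0.034     ]
shift [ 420.7 -432.5 -218.7] turn 18.4 yaw0 18.38 tilt [-0. -0. -1.] q6 -0.18 t 1.0
```

Request:
step_arm(targets="40 -40 -20 2;80 -80 -40 4;120 -115 -60 6;160 -150 -80 8;200 -190 -100 10;250 -230 -120 12;300 -280 -140 14;350 -330 -160 16;400 -370 -170 18;450 -420 -170 18;500 -470 -170 18;540 -520 -170 18")

```text
t: 2.2
tcp_pos: [0.4709, -0.0844, 0.3897]
tool_rot: [1.0, 0.003, 0.001, 0.0]
force: [1.3, 0.3, 0.4]
finger_gap: 0.999
gripper_force: 0.0
```

Run:
```python
from h import *
to([.6,0,.42],0)
```

```text
shift [129.7 -83.5 -30.2] turn 0.4 yaw0 0.37 tilt [ 1.8e-03 -9.0e-04 -1.0e+00] q6 1.15 t 2.2
```

Request:
step_arm(targets="30 -20 -10 0;60 -40 -20 0;90 -60 -30 0;110 -60 -30 0;110 -60 -30 0;110 -60 -30 0;110 -60 -30 0")

```text
t: 2.9
tcp_pos: [0.5785, -0.0257, 0.4186]
tool_rot: [1.0, 0.003, -0.001, -0.0]
force: [-0.7, -0.2, -0.8]
finger_gap: 0.998
gripper_force: 0.0
```

Run:
```python
from h import *
to([.6,0,.42],0)
im,s=save('wrist','w0.png')
zs=dict(coral_a_mid=.017,deep_teal_mid=.028,pink_cup_mid=.017,blue_cup_mid=.026,lower_deck=.04,lift_handle=.092)
for k,z in zs.items():
  for r in manip.mark_of('wrist',k): print(k,np.round(r['position']),round(r['p'],2),np.round(pix2z('wrist',r['position'],z,s),3))
```

```text
shift [ 21.7 -25.6  -1.5] turn 0.3 yaw0 0.34 tilt [-1.5e-03  2.0e-04 -1.0e+00] q6 1.33 t 2.9
coral_a_mid [208. 260.] 0.93 [0.339 0.064 0.017]
coral_a_mid [204. 207.] 0.62 [0.447 0.067 0.017]
coral_a_mid [144. 219.] 0.6 [0.423 0.178 0.017]
deep_teal_mid [ 88. 234.] 0.71 [0.397 0.283 0.028]
pink_cup_mid [ 15. 154.] 0.75 [0.543 0.403 0.017]
blue_cup_mid [285. 210.] 0.89 [ 0.445 -0.078  0.026]
lower_deck [125. 119.] 0.9 [0.604 0.184 0.04 ]
lift_handle [357. 114.] 0.55 [ 0.618 -0.17   0.092]
```

View pics/w0.png

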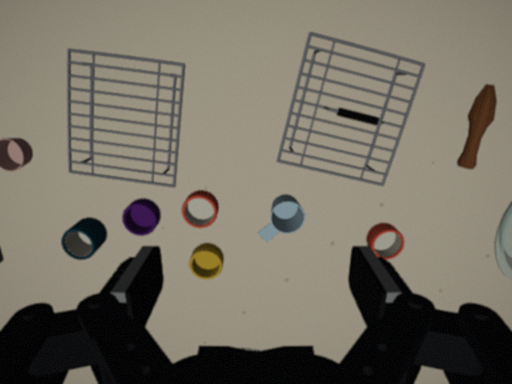

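```bash
cat >> h.py <<'E'
from scipy.optimize import minimize
def rackfit(im,s,guess,z,n='wrist',zoff=.002):
    g=cv2.cvtColor(im,cv2.COLOR_RGB2GRAY)
    bg=cv2.medianBlur(g,31); d=(bg.astype(int)-g>14).astype(np.uint8)
    dt=cv2.distanceTransform(1-d,cv2.DIST_L2,5)
    t=np.linspace(-1,1,80); a,b=.0985,.0905
    P=np.vstack([np.c_[t*a,t*0+b],np.c_[t*a,t*0-b],np.c_[t*0+a,t*b],np.c_[t*0-a,t*b]])
    def proj(v):
        c,sn=np.cos(v[2]),np.sin(v[2]); W=P@np.array([[c,sn],[-sn,c]])+v[:2]
        return np.array([w2pix(n,[*w,z-zoff],s) for w in W])
    def cost(v):
        q=proj(v); return np.minimum(cv2.remap(dt,q[:,0].astype(np.float32),q[:,1].astype(np.float32),1,borderMode=cv2.BORDER_CONSTANT,borderValue=6),6).mean()
    best=min((minimize(cost,[guess[0]+dx,guess[1]+dy,np.radians(guess[2])+dr],method='Nelder-Mead',options=dict(initial_simplex=np.array([[0,0,0],[.008,0,0],[0,.008,0],[0,0,.06]])+[guess[0]+dx,guess[1]+dy,np.radians(guess[2])+dr])) for dx in(-.01,0,.01) for dy in (-.01,0,.01) for dr in (-.05,.05)),key=lambda r:r.fun)
    return best.x,best.fun,proj(best.x)
E
python3 - <<'E'
from h import *
im,s=save('wrist','w1.png')
o=im.copy()
for g,z in [((.604,.184,-4),.04),((.60,-.175,-14),.05)]:
    v,f,q=rackfit(im,s,g,z); print(np.round(v[:2],4),round(np.degrees(v[2]),2),f)
    for p in q: o[int(round(p[1])),int(round(p[0]))]=(255,0,0)
for r in manip.masks_of('wrist','lift_handle'): print('h',r['position'],r['p'],pix2z('wrist',r['position'],.05,s))
hsv=cv2.cvtColor(im,cv2.COLOR_RGB2HSV)
for c in [(200,209),(385,241),(84,238)]: print(c,np.round(pix2z('wrist',c,.034 if c[0]>100 else .056,s),3))
cv2.imwrite('pics/fit1.png',cv2.resize(o[20:200,40:440],None,fx=2,fy=2,interpolation=0)[:,:,::-1])
E
```

```text
Traceback (most recent call last):
  File "h.py", line 41, in rackfit
    best=min((minimize(cost,[guess[0]+dx,guess[1]+dy,np.radians(guess[2])+dr],method='Nelder-Mead',options=dict(initial_simplex=np.array([[0,0,0],[.008,0,0],[0,.008,0],[0,0,.06]])+[guess[0]+dx,guess[1]+dy,np.radians(guess[2])+dr])) for dx in(-.01,0,.01) for dy in (-.01,0,.01) for dr in (-.05,.05)),key=lambda r:r.fun)
  File "h.py", line 41, in <genexpr>
    best=min((minimize(cost,[guess[0]+dx,guess[1]+dy,np.radians(guess[2])+dr],method='Nelder-Mead',options=dict(initial_simplex=np.array([[0,0,0],[.008,0,0],[0,.008,0],[0,0,.06]])+[guess[0]+dx,guess[1]+dy,np.radians(guess[2])+dr])) for dx in(-.01,0,.01) for dy in (-.01,0,.01) for dr in (-.05,.05)),key=lambda r:r.fun)
              ~~~~~~~~^^^^^^^^^^^^^^^^^^^^^^^^^^^^^^^^^^^^^^^^^^^^^^^^^^^^^^^^^^^^^^^^^^^^^^^^^^^^^^^^^^^^^^^^^^^^^^^^^^^^^^^^^^^^^^^^^^^^^^^^^^^^^^^^^^^^^^^^^^^^^^^^^^^^^^^^^^^^^^^^^^^^^^^^^^^^^^^^^^^^^^^^^^^^^^^^^^^^^^^^^^^^^^^^^
  File "h.py", line 40, in cost
    q=proj(v); return np.minimum(cv2.remap(dt,q[:,0].astype(np.float32),q[:,1].astype(np.float32),1,borderMode=cv2.BORDER_CONSTANT,borderValue=6),6).mean()
  File "h.py", line 38, in proj
    return np.array([w2pix(n,[*w,z-zoff],s) for w in W])
                     ~~~~~^^^^^^^^^^^^^^^^^
  File "h.py", line 18, in w2pix
    c,E=cam(n,s); f=192/np.tan(np.radians(c['fov_y'])/2)
        ~~~^^^^^
  File "h.py", line 5, in cam
    c=manip.get_calibration(n)
ValueError: time passes only in moves, steps and waits
```

```bash
python3 - <<'E'
t=open('h.py').read()
t=t.replace("def cam(n, s=None):\n    c=manip.get_calibration(n)","_C={}\ndef cam(n, s=None):\n    if n not in _C: _C[n]=manip.get_calibration(n)\n    c=_C[n]")
t=t.replace("def cost(v):","def cost(v):\n        ")
open('h.py','w').write(t)
E
cat > fit.py <<'E'
from h import *
import sys
def run(tag,racks):
    im,s=save('wrist',tag+'.png'); o=im.copy(); res=[]
    for g,z in racks:
        v,f,q=rackfit(im,s,g,z); print(np.round(v[:2],4),round(np.degrees(v[2]),2),f); res.append(v)
        for p in q:
            if 0<=p[0]<511 and 0<=p[1]<383: o[int(round(p[1])),int(round(p[0]))]=(255,0,0)
    return im,s,o,res
E
python3 - <<'E'
from fit import *
im,s,o,_=run('w2',[((.604,.184,-4),.04),((.60,-.175,-14),.05)])
for r in manip.masks_of('wrist','lift_handle'): print('h',r['position'],r['p'],pix2z('wrist',r['position'],.05,s))
for c in [(200,209),(385,241),(84,238)]: print(c,np.round(pix2z('wrist',c,.034 if c[0]>100 else .056,s),3))
cv2.imwrite('pics/fit1.png',cv2.resize(o[20:200,40:440],None,fx=2,fy=2,interpolation=0)[:,:,::-1])
E
```

```text
[0.6028 0.1891] -8.07 0.0
[ 0.6165 -0.17  ] -12.67 0.0
h [14.2, 155.9] 0.67 [0.54879565 0.37846115 0.05      ]
h [351.7, 106.1] 0.63 [ 0.62816129 -0.17303565  0.05      ]
(200, 209) [0.451 0.071 0.034]
(385, 241) [ 0.39  -0.261  0.034]
(84, 238) [0.403 0.275 0.056]
```

View pics/fit1.png

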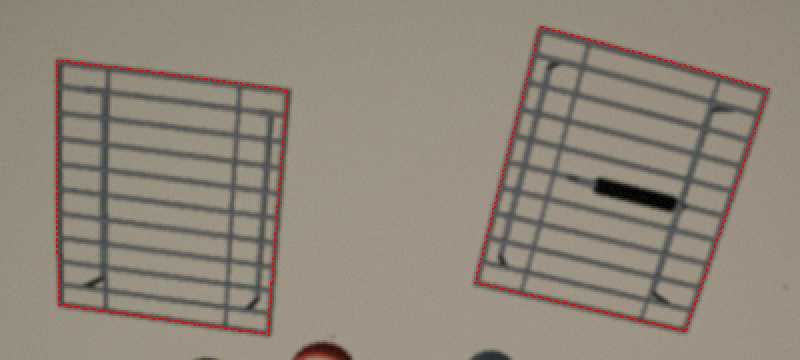

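Could be taken for coral ramekins: red/coral rings at wrist px (200,209) and (385,241), purple (141,216), yellow (207,260), pink cup (14,155). By the description, the coral ones are (200,209) and (385,241). For the teal: teal (84,238), against the blue tabbed cup (287,213).

Run:
```python
from h import *
to([.45,.07,.16],-8)
```

```text
shift [-128.9  -96.3  258.9] turn 8.4 yaw0 0.37 tilt [ 1.e-04  0.e+00 -1.e+00] q6 1.33 t 3.4
```

Request:
step_arm(targets="-20 -15 40 2;-40 -30 80 4;-60 -50 120 6;-80 -65 160 8.4;-105 -80 200 8.4;-120 -90 235 8.4;-129 -96 259 8.4;-129 -96 259 8.4;-129 -96 259 8.4;-129 -96 259 8.4")

```text
t: 4.4
tcp_pos: [0.4525, 0.0692, 0.1612]
tool_rot: [0.998, -0.07, 0.002, 0.0]
force: [0.4, 0.0, -0.2]
finger_gap: 1.001
gripper_force: 0.0
```

```bash
cat > rim.py <<'E'
from h import *
def rim(im,s,kind,z):
    hsv=cv2.cvtColor(im,cv2.COLOR_RGB2HSV).astype(int); H,S,V=hsv[...,0],hsv[...,1],hsv[...,2]
    m=((H<8)|(H>172))&(S>110)&(V>60) if kind=='coral' else (H>80)&(H<105)&(S>110)&(V>15)
    m=cv2.morphologyEx(m.astype(np.uint8),cv2.MORPH_CLOSE,np.ones((3,3)))
    n,l,st,ce=cv2.connectedComponentsWithStats(m)
    for i in range(1,n):
        if st[i,4]<150: continue
        c=cv2.findContours((l==i).astype(np.uint8),0,1)[0][0][:,0]
        # rim inner/outer: outer contour points, project to rim height, fit circle of visible
        hull=cv2.convexHull(c.astype(np.float32))[:,0]
        poly=np.zeros(m.shape,np.uint8); cv2.fillConvexPoly(poly,hull.astype(int),1)
        P=np.array([pix2z('wrist',p,z,s)[:2] for p in c.astype(float)])
        (cx,cy),r=cv2.minEnclosingCircle((P*1000).astype(np.float32))
        print(kind,st[i].tolist(),'enc circle',round(cx,1),round(cy,1),'d',round(2*r,1))
        # fit circle to the top 60% farthest side is unbiased: search fixed r=31.5 covering rim
        # inner white opening
        hol=[h[:,0] for h in cv2.findContours((l==i).astype(np.uint8),cv2.RETR_CCOMP,1)[0] if len(h)>25]
        for h in hol[1:] if len(hol)>1 else []:
            Q=np.array([pix2z('wrist',p,z,s)[:2] for p in h.astype(float)])*1000
            A=np.c_[2*Q,np.ones(len(Q))]; x=np.linalg.lstsq(A,(Q**2).sum(1),rcond=None)[0]
            print('  hole',np.round(x[:2],1),'d',round(2*np.sqrt(x[2]+x[:2]@x[:2]),1))
E
python3 - <<'E'
from rim import *
im,s=save('wrist','c1.png'); to([.45,.07,.16],-8)
rim(im,s,'coral',.034)
for r in manip.mark_of('wrist','coral_a_mid'): print(np.round(r['position']),round(r['p'],2),np.round(pix2z('wrist',r['position'],.017,s),4))
E
```

```text
shift [-2.5 -0.5  1.3] turn -0.0 yaw0 -8.04 tilt [ 4.7e-03 -5.0e-04 -1.0e+00] q6 1.62 t 4.45
coral [219, 150, 70, 72, 1340] enc circle 446.8 73.1 d 65.5
  hole [444.7  73. ] d 51.8
[148. 220.] 0.67 [0.4232 0.1784 0.017 ]
[255. 184.] 0.63 [0.4442 0.0716 0.017 ]
[275. 279.] 0.56 [0.3415 0.0655 0.017 ]
```

View pics/c1.png

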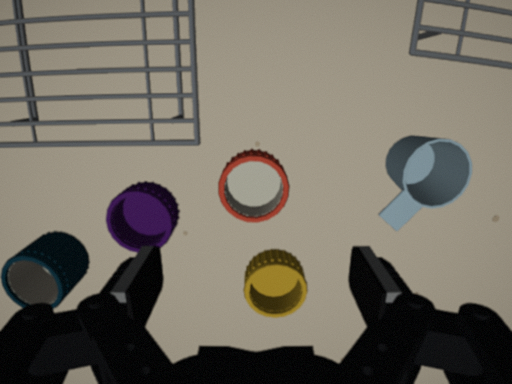

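Run:
```python
from h import *
to([.4448,.0725,.0],-8)
```

```text
shift [ -8.4  -2.2 161.2] turn -0.0 yaw0 -8.05 tilt [ 4.3e-03 -4.0e-04 -1.0e+00] q6 1.62 t 4.5
```

Request:
step_arm(targets="-3 -1 20 0;-6 -2 50 0;-6 -2 80 0;-6 -2 110 0;-6 -2 120 0;-6 -2 125 0;-6 -2 125 0;-6 -2 125 0")

```text
t: 5.3
tcp_pos: [0.4453, 0.0724, 0.0358]
tool_rot: [0.998, -0.07, 0.001, 0.0]
force: [0.5, -0.6, 0.2]
finger_gap: 0.998
gripper_force: 0.0
```

Run:
```python
from h import *
to([.4448,.0725,.0],-8)
```

```text
shift [-0.6  0.  35.8] turn -0.0 yaw0 -8.02 tilt [ 2.4e-03 -2.0e-04 -1.0e+00] q6 1.62 t 5.3
```

Request:
step_arm(targets="0 0 10 0;0 0 20 0;0 0 28 0;0 0 32 0;0 0 34 0;0 0 35 0;0 0 35 0;0 0 35 0")

```text
t: 6.1
tcp_pos: [0.4444, 0.0725, -0.0001]
tool_rot: [0.998, -0.07, 0.0, -0.0]
force: [0.1, 0.5, 0.1]
finger_gap: 0.996
gripper_force: 0.0
```

Request:
step_arm(targets="0 0 0 0;0 0 0 0;0 0 0 0;0 0 0 0;0 0 0 0;0 0 0 0;0 0 0 0;0 0 0 0", gripper=0.8, squeeze=25)

```text
t: 6.9
tcp_pos: [0.4445, 0.0725, 0.0002]
tool_rot: [0.998, -0.07, 0.0, 0.0]
force: [0.2, -0.2, 5.7]
finger_gap: 0.696
gripper_force: 26.9
```

Request:
step_arm(targets="0 0 -3 0;0 0 -10 0;0 0 -25 0;0 0 -45 0;0 0 -70 0;0 0 -95 0;0 0 -110 0;0 0 -115 0;0 0 -115 0;0 0 -115 0")

```text
t: 7.9
tcp_pos: [0.4438, 0.0726, 0.1143]
tool_rot: [0.998, -0.07, -0.001, -0.0]
force: [-0.0, -0.3, -1.3]
finger_gap: 0.692
gripper_force: 27.4
```

Run:
```python
from h import *
to([.5684,.1939,.115],-8)
print(manip.sense()['finger_gap'])
```

```text
shift [ 106.5 -137.5   -0.8] turn -0.0 yaw0 -8.02 tilt [-1.2e-03  1.0e-04 -1.0e+00] q6 1.62 t 7.9
0.691807763641939
```

Request:
step_arm(targets="5 -6 0 0;14 -18 0 0;26 -34 0 0;40 -52 0 0;55 -71 0 0;70 -90 0 0;84 -108 0 0;95 -122 0 0;102 -131 0 0;106 -137 0 0;106 -137 0 0;106 -137 0 0")

```text
t: 9.1
tcp_pos: [0.5676, 0.1932, 0.1144]
tool_rot: [0.998, -0.07, -0.001, 0.0]
force: [-0.3, 0.7, -0.9]
finger_gap: 0.687
gripper_force: 27.4
```

Run:
```python
from h import *
manip.snapshot('wrist')
to([.5684,.1939,.043],-8)
```

```text
shift [ 0.8 -1.1 71.5] turn -0.0 yaw0 -8.04 tilt [-1.6e-03 -3.0e-04 -1.0e+00] q6 1.85 t 9.15
```

Request:
step_arm(targets="0 -1 10 0;0 -1 25 0;0 -1 42 0;0 -1 55 0;0 -1 64 0;0 -1 69 0;0 -1 70 0;0 -1 70 0;0 -1 70 0;0 -1 70 0")

```text
t: 10.15
tcp_pos: [0.569, 0.1945, 0.0455]
tool_rot: [0.998, -0.07, 0.001, -0.0]
force: [0.2, -0.4, -1.1]
finger_gap: 0.69
gripper_force: 27.4
```

Request:
step_arm(targets="0 0 0.5 0;0 0 1 0;0 0 1.5 0;0 0 2 0;0 0 2.5 0;0 0 3 0;0 0 3 0;0 0 3 0")

```text
t: 10.95
tcp_pos: [0.5685, 0.1944, 0.0418]
tool_rot: [0.998, -0.07, -0.0, -0.0]
force: [0.5, -0.4, 0.1]
finger_gap: 0.691
gripper_force: 27.4
```

Request:
step_arm(targets="0 0 0.3 0;0 0 0.6 0;0 0 0.9 0;0 0 1.2 0;0 0 1.5 0;0 0 1.8 0;0 0 1.8 0;0 0 1.8 0")

```text
t: 11.75
tcp_pos: [0.5685, 0.1944, 0.0402]
tool_rot: [0.998, -0.07, 0.0, 0.0]
force: [-1.0, -0.2, 1.7]
finger_gap: 0.695
gripper_force: 27.6
```

Request:
step_arm(targets="0 0 0 0;0 0 0 0;0 0 0 0;0 0 0 0;0 0 0 0;0 0 0 0", gripper=0)

```text
t: 12.35
tcp_pos: [0.5686, 0.1944, 0.04]
tool_rot: [0.998, -0.07, -0.0, -0.0]
force: [-0.5, -0.7, -0.1]
finger_gap: 1.006
gripper_force: 0.0
```

Request:
step_arm(targets="0 0 -8 0;0 0 -20 0;0 0 -40 0;0 0 -65 0;0 0 -90 0;0 0 -115 0;0 0 -125 0;0 0 -130 0;0 0 -130 0;0 0 -130 0")

```text
t: 13.35
tcp_pos: [0.5677, 0.1942, 0.169]
tool_rot: [0.998, -0.07, -0.001, 0.0]
force: [-0.3, 0.8, -0.7]
finger_gap: 0.998
gripper_force: 0.0
```

Run:
```python
from rim import *
import fit
im,s,o,_=fit.run('p1',[((.603,.189,-8),.04)])
cv2.imwrite('pics/p1o.png',o[:,:,::-1])
rim(im,s,'coral',.074)
to([.40,-.255,.18],-12)
```

```text
[0.6032 0.1885] -7.94 0.0
coral [216, 145, 80, 82, 1736] enc circle 570.6 195.2 d 65.6
  hole [568.8 195.1] d 51.6
shift [-103.4  468.2  -10.7] turn 4.0 yaw0 -8.02 tilt [-2.6e-03 -4.0e-04 -1.0e+00] q6 1.85 t 13.4
```

View pics/p1o.png

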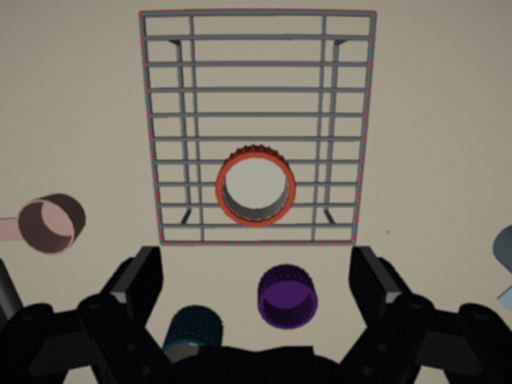

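Request:
step_arm(targets="-10 30 0 0;-20 75 0 0;-30 125 0 0;-42 175 0 0;-54 225 0 0;-65 275 0 0;-76 325 0 0;-88 375 0 0;-96 420 0 0;-101 450 0 0;-104 467 0 0;-104 467 0 0")

```text
t: 14.6
tcp_pos: [0.3997, -0.2559, 0.1692]
tool_rot: [0.997, -0.072, -0.0, -0.0]
force: [0.2, 1.0, 0.2]
finger_gap: 0.998
gripper_force: 0.0
```

Request:
step_arm(targets="0 0 0 0;0 0 0 0;0 0 0 0")

```text
t: 14.9
tcp_pos: [0.4005, -0.2522, 0.1698]
tool_rot: [0.998, -0.069, -0.0, -0.0]
force: [0.0, -0.1, 0.1]
finger_gap: 0.997
gripper_force: 0.0
```

Run:
```python
from rim import *
im,s=save('wrist','c2.png')
rim(im,s,'coral',.034)
for r in manip.mark_of('wrist','coral_a_mid'): print(np.round(r['position']),round(r['p'],2),np.round(pix2z('wrist',r['position'],.017,s),4))
to([.40,-.255,.18],-8)
```

```text
coral [243, 156, 68, 70, 1215] enc circle 384.3 -267.6 d 66.3
  hole [ 381.8 -267.6] d 51.8
shift [ -0.3   2.6 -10. ] turn 0.1 yaw0 -7.92 tilt [-2.e-04  3.e-04 -1.e+00] q6 0.91 t 15.0
```

View pics/c2.png

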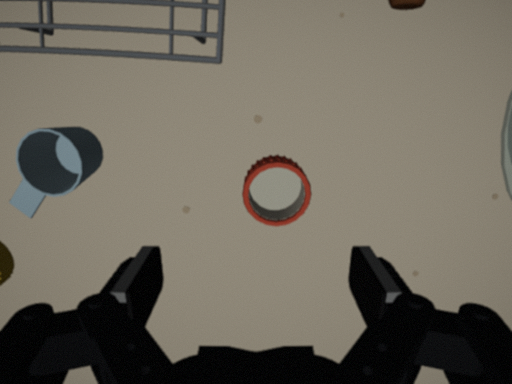

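The picture shows the second coral ramekin, fluted, at (277,192), with nothing near it. Target (0.382, -0.2675).

Run:
```python
from h import *
to([.382,-.2675,.0],-8)
```

```text
shift [-16.4  17.5 170. ] turn 0.1 yaw0 -7.92 tilt [-2.e-04  3.e-04 -1.e+00] q6 0.91 t 15.0
```

Request:
step_arm(targets="-6 6 20 0;-12 12 50 0;-16 17 80 0;-16 17 110 0;-16 17 123 0;-16 17 130 0;-16 17 132 0;-16 17 132 0;-16 17 132 0")

```text
t: 15.9
tcp_pos: [0.3827, -0.2685, 0.0388]
tool_rot: [0.998, -0.07, 0.001, 0.001]
force: [-0.0, -0.4, 0.1]
finger_gap: 1.001
gripper_force: 0.0
```

Run:
```python
from h import *
to([.382,-.2675,.0],-8)
```

```text
shift [-0.9 -0.9 38.8] turn 0.0 yaw0 -8.0 tilt [ 0.0012 -0.0013 -1.    ] q6 0.86 t 15.9
```

Request:
step_arm(targets="0 -1 10 0;0 -1 22 0;0 -1 30 0;0 -1 35 0;0 -1 37 0;0 -1 37.5 0;0 -1 37.5 0;0 -1 37.5 0")

```text
t: 16.7
tcp_pos: [0.3825, -0.2673, 0.0007]
tool_rot: [0.998, -0.07, 0.0, 0.0]
force: [0.2, 0.2, 0.2]
finger_gap: 1.002
gripper_force: 0.0
```

Request:
step_arm(targets="0 0 0 0;0 0 0 0;0 0 0 0;0 0 0 0;0 0 0 0;0 0 0 0;0 0 0 0;0 0 0 0", gripper=0.8, squeeze=25)

```text
t: 17.5
tcp_pos: [0.3825, -0.2673, 0.0008]
tool_rot: [0.998, -0.07, 0.0, 0.0]
force: [0.1, -0.0, 5.7]
finger_gap: 0.677
gripper_force: 27.6
```

Request:
step_arm(targets="0 0 -3 0;0 0 -10 0;0 0 -25 0;0 0 -45 0;0 0 -70 0;0 0 -95 0;0 0 -120 0;0 0 -140 0;0 0 -150 0;0 0 -155 0;0 0 -155 0;0 0 -155 0")

```text
t: 18.7
tcp_pos: [0.3819, -0.2667, 0.1548]
tool_rot: [0.998, -0.07, -0.001, -0.001]
force: [0.2, -0.4, -1.3]
finger_gap: 0.68
gripper_force: 27.3
```

Run:
```python
from h import *
to([.6379,.1848,.155],-8)
```

```text
shift [ 1.905e+02 -4.828e+02  1.000e-01] turn -0.0 yaw0 -8.03 tilt [-0.0012  0.0014 -1.    ] q6 0.86 t 18.7
```

Request:
step_arm(targets="3 -6 0 0;8 -20 0 0;16 -40 0 0;25 -64 0 0;35 -90 0 0;46 -117 0 0;57 -144 0 0;68 -171 0 0;79 -199 0 0;90 -227 0 0;101 -256 0 0;112 -285 0 0")

```text
t: 19.9
tcp_pos: [0.5329, 0.0012, 0.1544]
tool_rot: [0.998, -0.07, -0.001, -0.0]
force: [-0.0, -0.3, -1.7]
finger_gap: 0.675
gripper_force: 27.3
```

Request:
step_arm(targets="11 -28 0 0;22 -56 0 0;33 -84 0 0;44 -111 0 0;54 -137 0 0;63 -159 0 0;70 -177 0 0;75 -189 0 0;78 -196 0 0;78 -197 0 0;78 -197 0 0;78 -197 0 0")

```text
t: 21.1
tcp_pos: [0.6372, 0.1828, 0.1554]
tool_rot: [0.998, -0.07, -0.0, 0.0]
force: [-0.5, 0.3, -1.0]
finger_gap: 0.679
gripper_force: 27.3
```

Run:
```python
from h import *
to([.6379,.1848,.045],-8)
```

```text
shift [  0.5  -2.1 110.4] turn -0.1 yaw0 -8.07 tilt [-9.e-04 -4.e-04 -1.e+00] q6 1.82 t 21.1
```

Request:
step_arm(targets="1 -1 12 0;1 -2 30 0;1 -2 52 0;1 -2 75 0;1 -2 92 0;1 -2 103 0;1 -2 108 0;1 -2 110 0;1 -2 110 0;1 -2 110 0")

```text
t: 22.1
tcp_pos: [0.6397, 0.1855, 0.0465]
tool_rot: [0.998, -0.07, 0.001, -0.0]
force: [-0.6, -0.7, -1.5]
finger_gap: 0.675
gripper_force: 27.3
```

Request:
step_arm(targets="0 0 0.5 0;0 0 1 0;0 0 1.5 0;0 0 2 0;0 0 2.5 0;0 0 3 0;0 0 3.5 0;0 0 3.5 0;0 0 3.5 0")

```text
t: 23.0
tcp_pos: [0.639, 0.1855, 0.042]
tool_rot: [0.998, -0.07, 0.0, 0.0]
force: [0.2, -0.6, -1.1]
finger_gap: 0.681
gripper_force: 27.3
```

Request:
step_arm(targets="0 0 0.3 0;0 0 0.6 0;0 0 0.9 0;0 0 1.2 0;0 0 1.5 0;0 0 1.8 0;0 0 1.8 0;0 0 1.8 0")

```text
t: 23.8
tcp_pos: [0.639, 0.1855, 0.0408]
tool_rot: [0.998, -0.07, 0.0, 0.0]
force: [-3.1, -0.9, 5.1]
finger_gap: 0.675
gripper_force: 27.9
```

Seated. Release and look.

Request:
step_arm(targets="0 0 0 0;0 0 0 0;0 0 0 0;0 0 0 0;0 0 0 0;0 0 0 0", gripper=0)

```text
t: 24.4
tcp_pos: [0.639, 0.1855, 0.0401]
tool_rot: [0.998, -0.07, -0.0, 0.0]
force: [0.1, 0.2, 0.6]
finger_gap: 1.002
gripper_force: 0.0
```

Request:
step_arm(targets="0 0 -8 0;0 0 -20 0;0 0 -40 0;0 0 -65 0;0 0 -95 0;0 0 -130 0;0 0 -165 0;0 0 -185 0;0 0 -190 0;0 0 -190 0;0 0 -190 0;0 0 -190 0")

```text
t: 25.6
tcp_pos: [0.6379, 0.1853, 0.2283]
tool_rot: [0.998, -0.07, -0.002, 0.0]
force: [0.2, 0.5, 0.5]
finger_gap: 1.002
gripper_force: 0.0
```

Run:
```python
from rim import *
import fit
im,s,o,_=fit.run('p2',[((.603,.189,-8),.04)])
cv2.imwrite('pics/p2o.png',o[:,:,::-1])
rim(im,s,'coral',.074)
to([.66,-.16,.30],-13)
```

```text
[0.6023 0.1883] -7.78 0.0
coral [223, 135, 65, 130, 2314] enc circle 605.1 190.6 d 134.0
  hole [569.2 195.2] d 51.7
  hole [638.2 186.4] d 51.9
shift [ 69.7 339.  -71.6] turn 5.0 yaw0 -8.02 tilt [-3.4e-03 -4.0e-04 -1.0e+00] q6 1.83 t 25.65
```

View pics/p2o.png

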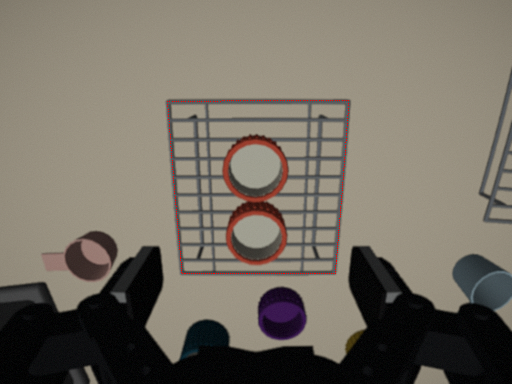

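Run:
```python
from h import *
to([.625,-.12,.30],77.3)
```

```text
shift [ 29.4 304.2 -71.5] turn -85.3 yaw0 -8.02 tilt [-3.4e-03 -4.0e-04 -1.0e+00] q6 1.83 t 25.65
```

Request:
step_arm(targets="3 15 -10 -5;6 40 -20 -12;9 70 -35 -20;12 100 -50 -28;15 130 -60 -36;18 160 -70 -44;21 190 -72 -52;24 220 -72 -60;27 250 -72 -68;29 275 -72 -76;29 295 -72 -82;29 304 -72 -85.3")

```text
t: 26.85
tcp_pos: [0.6247, -0.1217, 0.3007]
tool_rot: [0.781, 0.625, -0.001, -0.001]
force: [-0.5, 0.6, -0.6]
finger_gap: 1.0
gripper_force: 0.0
```

Request:
step_arm(targets="0 0 0 0;0 0 0 0;0 0 0 0;0 0 0 0;0 0 0 0")

```text
t: 27.35
tcp_pos: [0.6254, -0.1189, 0.3022]
tool_rot: [0.781, 0.625, -0.0, -0.0]
force: [-0.9, -0.6, 0.1]
finger_gap: 0.997
gripper_force: 0.0
```

Run:
```python
from h import *
import fit
im,s,o,r=fit.run('u1',[((.6165,-.17,-12.7),.05)])
cv2.imwrite('pics/u1o.png',o[:,:,::-1])
for r in manip.mark_of('wrist','lift_handle'): print(np.round(r['position']),round(r['p'],2),np.round(pix2z('wrist',r['position'],.092,s),4))
hsv=cv2.cvtColor(im,cv2.COLOR_RGB2GRAY); m=(hsv<28).astype(np.uint8); n,l,st,ce=cv2.connectedComponentsWithStats(m)
for i in range(1,n):
    if 100<st[i,4]<3000:
        pts=np.argwhere(l==i)[:,::-1].astype(float); W=np.array([pix2z('wrist',p,.099,s)[:2] for p in pts])
        print(st[i],ce[i],cv2.minAreaRect((W*1000).astype(np.float32)))
to([.6165,-.17,.16],77.3)
```

```text
[ 0.616  -0.1703] -12.91 0.0
[258. 198.] 0.59 [ 0.6187 -0.165   0.092 ]
[252 178   9  49 416] [256.16586538 201.91586538] ((615.7478637695312, -167.40853881835938), (57.74470138549805, 9.249317169189453), 77.52698516845703)
shift [-51.6   2.5 142.3] turn 0.0 yaw0 77.31 tilt [ 1.e-04  0.e+00 -1.e+00] q6 -0.14 t 27.45
```

View pics/u1o.png

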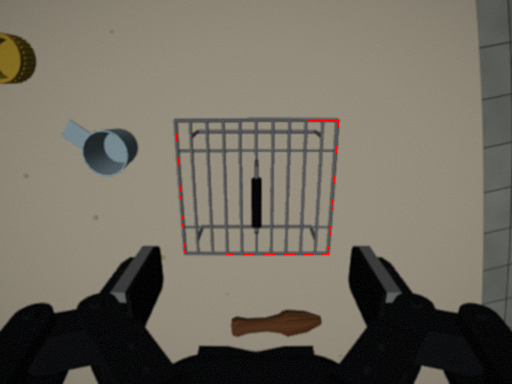

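Request:
step_arm(targets="-10 1 20 0;-25 2 50 0;-40 2 85 0;-50 2 120 0;-51 2 150 0;-51 2 175 0;-51 2 187 0;-51 2 190 0;-51 2 190 0;-51 2 190 0")

```text
t: 28.45
tcp_pos: [0.6172, -0.1701, 0.1137]
tool_rot: [0.781, 0.625, 0.001, 0.001]
force: [-0.3, -1.1, 0.2]
finger_gap: 1.004
gripper_force: 0.0
```

Run:
```python
from h import *
to([.6158,-.169,.075],77.3)
```

```text
shift [ 0.8 -1.7 38.7] turn -0.0 yaw0 77.3 tilt [ 0.0028 -0.0013 -1.    ] q6 -0.22 t 28.45
```

Request:
step_arm(targets="0 -1 10 0;0 -1 20 0;0 -1 30 0;0 -1 35 0;0 -1 37 0;0 -1 37 0;0 -1 37 0;0 -1 37 0")

```text
t: 29.25
tcp_pos: [0.6154, -0.1697, 0.0756]
tool_rot: [0.781, 0.624, 0.0, 0.0]
force: [-0.3, 0.7, -0.8]
finger_gap: 1.001
gripper_force: 0.0
```

Request:
step_arm(targets="0 0 0 0;0 0 0 0;0 0 0 0;0 0 0 0;0 0 0 0;0 0 0 0;0 0 0 0;0 0 0 0;0 0 0 0;0 0 0 0", gripper=1, squeeze=70)

```text
t: 30.25
tcp_pos: [0.6151, -0.1696, 0.0754]
tool_rot: [0.781, 0.624, 0.0, 0.0]
force: [-0.6, 0.6, 3.0]
finger_gap: 0.126
gripper_force: 69.0
```

Request:
step_arm(targets="0 0 -3 0;0 0 -10 0;0 0 -22 0;0 0 -38 0;0 0 -56 0;0 0 -76 0;0 0 -96 0;0 0 -116 0;0 0 -132 0;0 0 -142 0;0 0 -147 0;0 0 -150 0")

```text
t: 31.45
tcp_pos: [0.6148, -0.1694, 0.2254]
tool_rot: [0.781, 0.624, -0.0, -0.0]
force: [-0.1, -0.1, -4.0]
finger_gap: 0.125
gripper_force: 68.3
```

Run:
```python
from h import *
print(manip.sense()['finger_gap'],manip.sense()['force'])
im,s=save('wrist','l1.png')
v,f,q=rackfit(im,s,(.616,-.17,-12.7),.05+s['tcp_pos'][2]-.0754); print(v[:2],np.degrees(v[2]),f)
to([.6028,.1885,.225],82.1)
```

```text
0.12475179686489506 [-0.12349589 -0.14324839 -3.9623083 ]
[ 0.61699139 -0.16904611] -13.038056239760985 1.97317636013031
shift [346.5 -90.6   0.5] turn -4.8 yaw0 77.28 tilt [-2.e-04  1.e-04 -1.e+00] q6 -0.22 t 31.5
```

Request:
step_arm(targets="3 -1 0 0;10 -3 0 0;20 -5 0 0;33 -9 0 -0.5;48 -12 0 -1;64 -17 0 -1.5;81 -21 0 -2;98 -26 0 -2.5;115 -30 0 -3;132 -35 0 -3.5;149 -39 0 -4;166 -43 0 -4.5")

```text
t: 32.7
tcp_pos: [0.6096, 0.0033, 0.2253]
tool_rot: [0.756, 0.655, 0.0, 0.0]
force: [0.1, 0.6, -4.3]
finger_gap: 0.125
gripper_force: 68.3
```

Request:
step_arm(targets="17 -4 0 0;34 -8 0 0;51 -13 0 0;68 -18 0 0;85 -22 0 0;102 -27 0 0;118 -31 0 0;133 -35 0 0;146 -38 0 0;156 -41 0 0;163 -43 0 0;166 -44 0 0")

```text
t: 33.9
tcp_pos: [0.5897, 0.1731, 0.2252]
tool_rot: [0.756, 0.655, -0.0, 0.0]
force: [0.6, -0.2, -4.1]
finger_gap: 0.126
gripper_force: 68.3
```

Request:
step_arm(targets="4 -1 0 0;4 -1 0 0;4 -1 0 0;4 -1 0 0")

```text
t: 34.3
tcp_pos: [0.5895, 0.176, 0.2252]
tool_rot: [0.756, 0.654, -0.0, 0.0]
force: [-0.2, -0.5, -3.6]
finger_gap: 0.128
gripper_force: 68.3
```

Run:
```python
from h import *
to([.6028,.1885,.225],82.1)
im,s=save('wrist','l2.png'); o=im.copy()
for g,z in [((.603,.1885,-8),.05+.15),((.603,.1885,-8),.04)]:
    v,f,q=rackfit(im,s,g,z); print(v[:2],np.degrees(v[2]),f)
    for p in q:
        if 0<=p[0]<511 and 0<=p[1]<383: o[int(round(p[1])),int(round(p[0]))]=(255,0,0)
cv2.imwrite('pics/l2o.png',o[:,:,::-1])
```

```text
shift [14.2 11.3  0.2] turn -0.4 yaw0 81.75 tilt [ 0.e+00 -2.e-04 -1.e+00] q6 0.25 t 34.3
[0.59207237 0.17665363] -8.480069438583294 2.1068193912506104
[0.60226895 0.18967907] -8.274515230091504 0.6107574701309204
```

View pics/l2o.png

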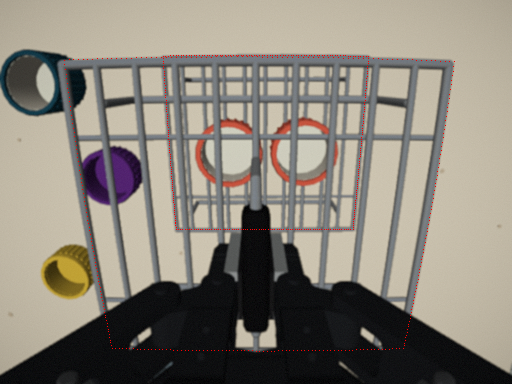

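Request:
step_arm(targets="3 2 0 -0.3;7 5 0 -0.3;11 8 0 -0.3;14 10 0 -0.3;14 10 0 -0.3;14 10 10 -0.3;14 10 22 -0.3;14 10 35 -0.3;14 10 45 -0.3;14 10 50 -0.3;14 10 50 -0.3;14 10 50 -0.3")

```text
t: 35.55
tcp_pos: [0.6016, 0.1889, 0.1752]
tool_rot: [0.754, 0.657, 0.0, 0.0]
force: [-0.4, 1.3, -4.1]
finger_gap: 0.126
gripper_force: 68.3
```

Run:
```python
from h import *
to([.6013,.1885,.115],82)
```

```text
shift [-0.5 -0.3 60.2] turn 0.1 yaw0 82.07 tilt [ 4.e-04  1.e-04 -1.e+00] q6 0.27 t 35.55
```

Request:
step_arm(targets="0 0 8 0;0 0 18 0;0 0 28 0;0 0 38 0;0 0 46 0;0 0 51 0;0 0 54 0;0 0 55 0;0 0 55 0;0 0 55 0")

```text
t: 36.55
tcp_pos: [0.6017, 0.189, 0.1207]
tool_rot: [0.754, 0.657, 0.0, 0.0]
force: [-0.4, 0.1, -4.3]
finger_gap: 0.124
gripper_force: 68.3
```

Request:
step_arm(targets="0 0 0.5 0;0 0 1 0;0 0 1.5 0;0 0 2 0;0 0 2.5 0;0 0 3 0;0 0 3.5 0;0 0 4 0;0 0 4 0;0 0 4 0")

```text
t: 37.55
tcp_pos: [0.6013, 0.1889, 0.1162]
tool_rot: [0.754, 0.657, 0.0, 0.0]
force: [-0.9, -0.6, -3.5]
finger_gap: 0.124
gripper_force: 68.3
```

Request:
step_arm(targets="0 0 0.3 0;0 0 0.6 0;0 0 0.9 0;0 0 1.2 0;0 0 1.4 0;0 0 1.4 0;0 0 1.4 0")

```text
t: 38.25
tcp_pos: [0.6014, 0.189, 0.1152]
tool_rot: [0.754, 0.657, 0.0, 0.0]
force: [-1.7, 0.0, 0.6]
finger_gap: 0.127
gripper_force: 69.0
```

Request:
step_arm(targets="0 0 0.3 0;0 0 0.3 0")

```text
t: 38.45
tcp_pos: [0.6014, 0.189, 0.1152]
tool_rot: [0.754, 0.657, 0.0, 0.0]
force: [-2.2, -1.3, 4.3]
finger_gap: 0.123
gripper_force: 69.5
```

Request:
step_arm(targets="0 0 0 0;0 0 0 0;0 0 0 0;0 0 0 0;0 0 0 0;0 0 0 0;0 0 0 0;0 0 0 0;0 0 0 0;0 0 0 0", gripper=0)

```text
t: 39.45
tcp_pos: [0.6013, 0.189, 0.1145]
tool_rot: [0.754, 0.657, 0.0, 0.0]
force: [-0.3, -0.6, -0.5]
finger_gap: 1.003
gripper_force: 0.0
```

Request:
step_arm(targets="0 0 -8 0;0 0 -20 0;0 0 -40 0;0 0 -65 0;0 0 -95 0;10 0 -130 0;25 0 -165 0;45 0 -190 0;60 0 -200 0;60 0 -200 0;60 0 -200 0;60 0 -200 0")

```text
t: 40.65
tcp_pos: [0.6087, 0.2474, 0.3134]
tool_rot: [0.754, 0.656, -0.001, -0.0]
force: [0.3, -0.1, 0.2]
finger_gap: 0.998
gripper_force: 0.0
```

Run:
```python
from h import *
import fit
im,s,o,r=fit.run('s1',[((.603,.1885,-8),.09),((.603,.1885,-8),.04)])
cv2.imwrite('pics/s1o.png',o[:,:,::-1])
to([.40,.28,.24],-8)
```

```text
[0.6034 0.1927] -7.96 0.06379284709692001
[0.6022 0.1896] -8.04 0.13200031220912933
shift [   3.5 -211.2   73.8] turn -90.0 yaw0 82.03 tilt [-2.7e-03 -9.0e-04 -1.0e+00] q6 0.36 t 40.7
```

View pics/s1o.png

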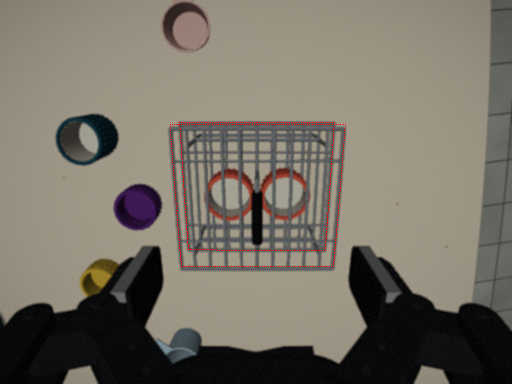

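Request:
step_arm(targets="3 -10 0 8;3 -25 0 16;3 -45 0 24;3 -65 0 32;3 -90 10 40;3 -115 20 48;3 -140 35 56;3 -165 50 64;3 -190 60 72;3 -205 70 80;3 -211 74 88;3 -211 74 90")

```text
t: 41.9
tcp_pos: [0.3987, 0.2794, 0.2391]
tool_rot: [0.997, -0.071, -0.002, 0.001]
force: [0.4, 0.5, 0.2]
finger_gap: 1.0
gripper_force: 0.0
```

Request:
step_arm(targets="0 0 0 0;0 0 0 0;0 0 0 0;0 0 0 0")

```text
t: 42.3
tcp_pos: [0.4012, 0.2802, 0.2405]
tool_rot: [0.998, -0.069, 0.0, 0.0]
force: [0.7, 0.0, 1.0]
finger_gap: 1.004
gripper_force: 0.0
```

Run:
```python
from rim import *
im,s=save('wrist','t1.png')
rim(im,s,'teal',.056)
for r in manip.mark_of('wrist','deep_teal_mid'): print(np.round(r['position']),round(r['p'],2),np.round(pix2z('wrist',r['position'],.028,s),4))
to([.40,.28,.24],-8)
```

```text
teal [221, 142, 57, 62, 784] enc circle 392.4 289.4 d 66.2
  hole [388.9 289.7] d 53.9
[252. 170.] 0.67 [0.3881 0.2872 0.028 ]
shift [-1.1  0.5  0.5] turn 0.1 yaw0 -7.92 tilt [ 0.  0. -1.] q6 2.09 t 42.4
```

View pics/t1.png

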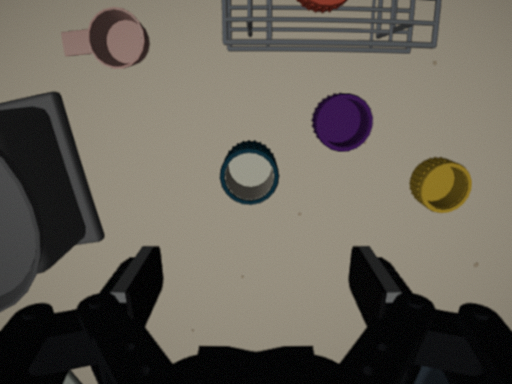

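Request:
step_arm(targets="-4 -2 15 0;-8 -5 40 0;-12 -8 75 0;-13 -8 110 0;-13 -8 145 0;-13 -8 170 0;-13 -8 180 0;-13 -8 183 0;-13 -8 183 0;-13 -8 183 0")

```text
t: 43.4
tcp_pos: [0.3902, 0.2905, 0.0586]
tool_rot: [0.998, -0.069, 0.001, -0.001]
force: [0.0, -0.2, -0.3]
finger_gap: 0.998
gripper_force: 0.0
```

Run:
```python
from h import *
to([.3888,.2890,.012],-8)
```

```text
shift [-1.2  1.8 46.6] turn 0.1 yaw0 -7.92 tilt [ 0.0024  0.0011 -1.    ] q6 2.12 t 43.4
```

Request:
step_arm(targets="0 1 10 0;0 1 22 0;0 1 34 0;0 1 41 0;0 1 44 0;0 1 45 0;0 1 45 0;0 1 45 0")

```text
t: 44.2
tcp_pos: [0.3893, 0.2892, 0.0127]
tool_rot: [0.998, -0.069, 0.0, -0.0]
force: [-0.1, 0.7, -0.1]
finger_gap: 1.001
gripper_force: 0.0
```

Request:
step_arm(targets="0 0 0 0;0 0 0 0;0 0 0 0;0 0 0 0;0 0 0 0;0 0 0 0;0 0 0 0;0 0 0 0", gripper=0.8, squeeze=28)

```text
t: 45.0
tcp_pos: [0.3893, 0.2892, 0.013]
tool_rot: [0.998, -0.069, 0.0, -0.0]
force: [-0.8, 0.1, 6.1]
finger_gap: 0.705
gripper_force: 30.1
```

Request:
step_arm(targets="0 0 -3 0;0 0 -10 0;0 0 -25 0;0 0 -45 0;0 0 -70 0;0 0 -95 0;0 0 -120 0;0 0 -145 0;0 0 -165 0;0 0 -175 0;0 0 -178 0;0 0 -178 0")

```text
t: 46.2
tcp_pos: [0.3888, 0.289, 0.1903]
tool_rot: [0.998, -0.069, -0.0, 0.0]
force: [-0.7, 0.0, -2.2]
finger_gap: 0.71
gripper_force: 31.0
```

Run:
```python
from h import *
to([.5515,.197,.19],-8)
```

```text
shift [173.9  68.7   0.3] turn 0.1 yaw0 -7.92 tilt [-4.e-04 -2.e-04 -1.e+00] q6 2.12 t 46.2
```

Request:
step_arm(targets="5 2 0 0;14 6 0 0;28 11 0 0;46 18 0 0;66 26 0 0;87 34 0 0;108 43 0 0;128 51 0 0;146 58 0 0;160 63 0 0;170 67 0 0;174 69 0 0")

```text
t: 47.4
tcp_pos: [0.5531, 0.1961, 0.1904]
tool_rot: [0.998, -0.069, 0.0, -0.0]
force: [-0.5, -0.9, -2.1]
finger_gap: 0.705
gripper_force: 31.0
```

Request:
step_arm(targets="0 0 0 0;0 0 0 0;0 0 5 0;0 0 15 0;0 0 30 0;0 0 45 0;0 0 57 0;0 0 65 0;0 0 70 0;0 0 70 0;0 0 70 0")

```text
t: 48.5
tcp_pos: [0.5523, 0.1969, 0.1208]
tool_rot: [0.998, -0.069, 0.0, -0.0]
force: [0.5, 0.2, -1.4]
finger_gap: 0.707
gripper_force: 31.0
```

Run:
```python
from h import *
to([.5515,.197,.1037],-8)
im,s=save('wrist','t2.png')
print(rackfit(im,s,(.603,.19,-8),.09)[:2])
```

```text
shift [-0.8  0.  17.1] turn 0.1 yaw0 -7.92 tilt [ 8.e-04  1.e-04 -1.e+00] q6 1.86 t 48.5
(array([ 0.62110628,  0.18519995, -0.1374071 ]), np.float64(2.9939281940460205))
```

View pics/t2.png

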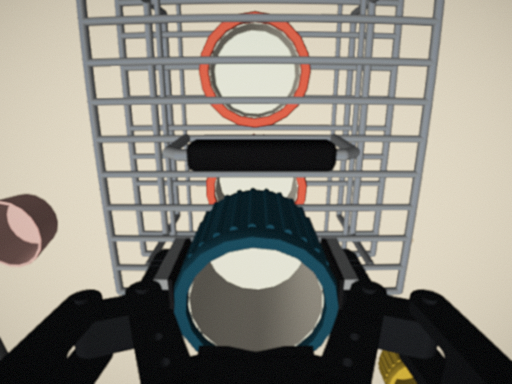

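The teal ramekin at (256,270) is held level, centred on the rack in y and clear of the black handle at (262,155). Lower it.

Request:
step_arm(targets="0 0 4 0;0 0 8 0;0 0 11 0;0 0 13 0;0 0 14 0;0 0 15 0;0 0 15.5 0;0 0 16 0;0 0 16 0;0 0 16 0")

```text
t: 49.55
tcp_pos: [0.552, 0.1968, 0.1046]
tool_rot: [0.998, -0.069, 0.0, -0.0]
force: [-0.3, -0.7, -2.1]
finger_gap: 0.71
gripper_force: 31.0
```

Request:
step_arm(targets="0 0 0.3 0;0 0 0.6 0;0 0 0.9 0;0 0 1.2 0;0 0 1.5 0;0 0 1.8 0;0 0 1.8 0;0 0 1.8 0")

```text
t: 50.35
tcp_pos: [0.5519, 0.1968, 0.1029]
tool_rot: [0.998, -0.069, 0.0, -0.0]
force: [-0.9, 0.5, 0.2]
finger_gap: 0.705
gripper_force: 31.1
```

Request:
step_arm(targets="0 0 0.2 0;0 0 0.4 0;0 0 0.4 0")

```text
t: 50.65
tcp_pos: [0.5519, 0.1969, 0.1027]
tool_rot: [0.998, -0.069, 0.0, -0.0]
force: [-2.5, -0.7, 2.8]
finger_gap: 0.705
gripper_force: 31.3
```

Request:
step_arm(targets="0 0 0 0;0 0 0 0;0 0 0 0;0 0 0 0;0 0 0 0;0 0 0 0;0 0 0 0", gripper=0)

```text
t: 51.35
tcp_pos: [0.5519, 0.1968, 0.1023]
tool_rot: [0.998, -0.069, -0.0, 0.0]
force: [-0.5, 1.0, 0.1]
finger_gap: 1.005
gripper_force: 0.0
```

Request:
step_arm(targets="0 0 -8 0;0 0 -20 0;0 0 -40 0;0 0 -65 0;0 0 -95 0;0 0 -130 0;0 0 -165 0;10 0 -185 0;20 0 -190 0;30 0 -190 0;30 0 -190 0;30 0 -190 0")

```text
t: 52.55
tcp_pos: [0.5807, 0.1924, 0.2902]
tool_rot: [0.998, -0.069, -0.002, 0.0]
force: [-0.2, 0.1, 0.8]
finger_gap: 1.001
gripper_force: 0.0
```

Run:
```python
from rim import *
import fit
im,s,o,r=fit.run('f1',[((.603,.1885,-8),.09),((.603,.1885,-8),.04)])
rim(im,s,'teal',.146); rim(im,s,'coral',.074)
cv2.imwrite('pics/f1o.png',o[:,:,::-1])
```

```text
[0.6007 0.1888] -7.52 0.1661272644996643
[0.6028 0.1882] -8.01 0.4130965769290924
teal [223, 162, 64, 71, 1239] enc circle 556.5 195.5 d 70.5
  hole [551.9 197.7] d 53.3
coral [233, 122, 43, 12, 206] enc circle 617.9 189.4 d 45.8
```

View pics/f1o.png

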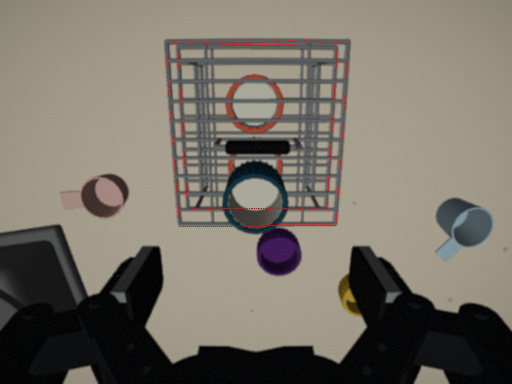

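The last picture shows the upper rack square over the lower one. Both corals are underneath and the teal stands upright on the upper deck at (255,195), beside the handle. The robot is clear of everything.

```bash
python3 -c "
from station import manip
print(manip.sign_off())"
```

```text
the job is handed in; nothing more can be done
None
```

The job is done and handed in at about 53 s: both coral ramekins stand mid lower rack, the upper rack sits squarely over them, and the teal ramekin stands upright beside its handle.

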